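# Tool tin under the spring flap

## Robot

A 6-joint arm with a two-finger parallel gripper is mounted at the origin on a cart in front of the work surface, level with it; the furniture and walls round the work are solid. World frame = base frame: x ahead of the robot, y to its left, z up, the work surface at z = 0. Lengths are in m, angles in rad, forces in N, time in s.
With the tool pointing down it reaches from about 0.35 to 0.975 m from the base axis. Payload 4.9 kg.
Tool frame: the origin (TCP) lies on the centre line of the jaws, within the pads' length; the fingertips stand 8 mm ahead of it and the grasp point (between the pads) lies 11 mm behind it; z points along the fingers, y is the direction in which the jaws open and shut (so a half turn about z gives the same grasp; the last joint's range is limited). The gripper opens to 85 mm and grips with 20 to 120 N. Pads are 22 mm wide; open, the fingers measure 114 mm over their backs; the gripper's body (76 mm by 85 mm) begins 54 mm behind the grasp point. The pads swing forward as they close: fully open they stand 13 mm farther back than shut.
Start: joints at [-0.119, 0.053, 1.613, -0, 1.476, -0.119], TCP at [0.625, 0, 0.239] pointing down, gripper open.
Joint ranges: [-3.01, 3.01], [-1.01, 2.22], [0.06, 2.58], [-1.02, 4.17], [0.09, 2.62], [-3.14, 3.14]. Speed limits (rad/s): [2.57, 2.57, 3.14, 3.14, 3.14, 3.14].

## Interface

Orientations are given as a unit quaternion [w, x, y, z].
In Python, from plant import manip gives the robot as it stands.
- The arm moves only by the tool step_arm, never from a script. Its argument "deltas" is a list of rows, each a list of 7 numbers: the shift along the tool's x, y, z in m, then the turn, a rotation vector about the tool's x, y, z in rad, then the gripper command: -1 is fully open, 1 is shut, values between are in proportion. In form: [[dx, dy, dz, ax, ay, az, hand], ...]. A call has 1 to 20 rows; each row is the pose to reach, as a shift and turn from the pose commanded when the call began, along the tool's axes at that moment; what a row does not reach only later rows make up. A row lasts 1/10 s, in which the tool goes at most 50 mm and 8.59 degrees, less where a joint would pass 70% of its speed; a pose out of reach is approached as far as the arm can. A call with a gripper value outside its range is refused whole. The fingers move at their own pace and stop on an object; the grip force is fixed at half the most. Time passes only in rows, so rows that repeat a pose let the fingers close. It gives the time, the measured TCP pose, the force and the opening at its end, in the units of the state.
- manip.state(): the state, without advancing time (a new reading comes with each control period).
- manip.grab_frame(name): name is "scene" or "side" or "wrist"; returns the picture (480x640x3 uint8, red, green, blue); there is no depth.
- manip.get_calibration(name): a dict with "fov_y" (degrees; the focal length in pixels is half the picture's height over the tangent of half this angle, whatever the lens; pixels are square), "cx", "cy" (the principal point, pixels), "R" (3x3) and "t" (3): a world point X has camera coordinates R X + t. Camera axes: x right, y down, z forward; pixel columns grow to the right and rows downward; lengths in m; the calibration is good to about 2 mm. A picture is of the moment at which its call begins: read the wrist's pose just before it. get_calibration takes no time and is no camera call; for the wrist camera it gives the pose at the moment of the call.
- manip.job_done(): hands the job in, once; it reports no verdict.
The state is a dict: "time": time; "joint_pos": joint angles; "joint_vel": joint speeds; "joint_efforts": joint torques, N m; "tool_pos": TCP position; "tool_rot": TCP orientation; "contact_force": force on the tool from outside, world axes, zero at the start; "ft_torque": the same for the moment, N m; "gripper_width": opening from 0.0 (shut) to 1.0 (fully open).
Only numpy, scipy, OpenCV 4.12 (cv2) and the standard library are available. Lean on these libraries where they do the work, as an engineer would, in place of code of your own. Each camera call takes 0.05 s, during which the arm holds its last target.

## Task

Put the flat tool tin away in its keeper without gripping it: press the keeper's long bar down with one fingertip to hold the spring flap open, and with the other fingertip push the tin along the table, under the flap and fully home against the back stop while the bar is still held down. Then let the bar come up so that the flap's lip clamps down on top of the tin, and draw away. The tin must only be pushed, never lifted, and the other things round the work are to stay where they stand.

Things in the scene. Friction and masses are not known exactly. Their poses are not given: they have to be found in the camera images.
- keeper: Low U-shaped wooden frame fixed to the table, open towards the robot. Origin: on the table, lane's centre, below the front of the flap's lip; x: level, the way the tin is pushed in; y: left of that; z up. Lane 80 mm wide (y -40 to +40) with no floor, between rails 12 mm high and thick, x -8 to 55 mm; 12 mm high lead-ins flare out to y = +/-63 at x = -45. The waxed wood is slippery.
- stop_face (a point): Middle of the near face of the keeper's back stop, a wooden bar 20 mm high across the lane's end; it lies at keeper x = +45, y = 0 mm.
- flap_hinge (a point): Front end of the flap's hinge line, which runs along the keeper's x at y = +48, z = 18 mm, on the left rail. To its right the flap is an aluminium plate over the lane (x 0 to 43 mm, underside 34 mm up when shut; its far edge rises to about 75 mm when open). To its left is the press bar; pressing that down raises the flap.
- bar_mid (a point): Point on top of the press bar (moves with it), 120 mm before the lip. The bar: polished slippery steel, 9 mm thick, along keeper x from +30 forward to -200 mm beside the tin's path, 27 mm left of the hinge (y = +75 when shut), ending in a 13 mm black knob. Its top is 22.5 mm above the table when shut; pressed to 11 mm (bar then at y = +72) it opens the flap to 0.44 rad. A pressing fingertip can slide along it.
- lip_foot (a point): Middle of the lower edge of the flap's lip (moves with the flap), a tab 20 mm wide and 5 mm thick that hangs from the plate's front edge at keeper y -14 to -34 mm, down to 11 mm above the table when shut, so that the 25 mm high tin cannot enter.
- flap (a joint): Angle of the spring flap, rad: 0 shut, grows as the bar is pressed down, at most 0.48. The spring always closes it; the bar needs about 4 N at the start and 6 N when fully down. The tin passes freely under the lip from about 0.35 rad; with the lip resting on the tin it reads about 0.23 rad.
- tin: Flat closed tin, 73 x 112 x 25 mm, about 0.25 kg, lying before the keeper's mouth, long side roughly along keeper x, leading end 36 to 56 mm short of the lip. Origin: centre of underside; y axis: its length (ends at +/-56 mm), roughly along keeper x, either way; z up. Fully home, its leading end touches the back stop (origin at keeper x = -11 mm) and its rear end is 67 mm before the lip.
- jar_small: Bystander: screw-top glaze jar, 58 mm across, 67 mm tall, right of the tin's path. Origin: centre of its underside.
- clay_lump: Bystander: flattened ball of grey clay, 38 x 40 x 19 mm, right of the tin's path. Origin: centre of its underside.
- clay_bit: Bystander: small cube-like clay offcut, about 22 mm, right of the keeper. Origin: centre of its underside.
- cup: Bystander: grey clay beaker, 78 mm across, 84 mm tall, left of the keeper. Origin: centre of its underside.
- loop_tool: Bystander: loop tool with wooden handle, 18 x 175 x 11 mm, lying left of the press bar. Origin: centre of its underside, y along its length.
- tape: Bystander: roll of masking tape lying flat, 104 mm across, 25 mm high, right of the keeper. Origin: centre of its underside.
Not all that is in view belongs to the job. What is shaped like the tin but purple or red is not meant.

How it is judged:
On the way, in this order (a step that is already met when the one before it is completed fails the run):
1. a fingertip holds the flap open by the bar while the tin is still outside (value of joint flap above 0.3 rad and contact force between the fingers and keeper above 0.5 N and x of tin in the frame of keeper below -0.06 m), for 0.1 s.
2. the tin is home against the stop (within 6 mm) with the flap still held open by the robot (value of joint flap above 0.3 rad and contact force between the fingers and keeper above 0.5 N and x of tin in the frame of keeper above -0.017 m), for 0.1 s.
At the end, for the whole second after the job is handed in: The tin lies flat on the table in the keeper's lane, at rest, its leading end within 6 mm of the back stop and its long side along the lane within 0.12 rad; the flap is released and its lip rests on the tin (flap at 0.17 to 0.29 rad) (x of tin in the frame of keeper between -0.017 and -0.006 m and angle between the y axis of tin and the x axis of keeper, either way round below 0.12 rad and angle between tin's own z axis and vertical below 0.05 rad and height (world z) of tin below 0.004 m and value of joint flap between 0.17 and 0.29 rad and linear speed of tin below 0.01 m/s); the robot touches nothing.
It fails at once if the tin is lifted or tipped (height (world z) of tin above 0.01 m or angle between tin's own z axis and vertical above 0.2 rad).
It fails at once if a bystander is pushed aside or knocked over (distance of any of jar_small, clay_lump, clay_bit, cup, loop_tool, tape from where it was at the start of the episode above 0.02 m or angle between any of jar_small, cup's own z axis and vertical above 0.5 rad).
It also fails if it takes over 40 s, if anything falls off the work surface, if the arm or the gripper's body presses on something with over 40 N, if the wrist force passes 120 N, or if a joint passes its speed limit or range.

## Working session

There is one attempt and no reset: what is moved stays moved. The work goes in short steps, Python scripts to look and compute and a tool call to move; the robot and the scene stay as the last step left them, time stands still between calls to the robot, and variables do not carry over. Pictures are saved under pics/ and viewed, and the job is handed in when it is done.

Besides the shell and the picture viewer there is one more tool, called after "Request:" by a JSON object that holds its "name" and its "arguments", one argument or row to a line. step_arm: Moves the arm, as the interface text tells. Its arguments: {"type":"object","properties":{"deltas":{"type":"array"}},"required":["deltas"]}

```bash
mkdir -p pics; ls
python3 - <<'E'
from plant import manip
import cv2
print(manip.state())
for n in("scene","side","wrist"):
    c=manip.get_calibration(n);print(n,c)
    cv2.imwrite(f"pics/{n}0.png",manip.grab_frame(n)[:,:,::-1])
E
```

```text
pics
{'time': 0.0, 'joint_pos': array([-1.19006299e-01,  5.33994956e-02,  1.61429694e+00,  6.16439254e-05,
        1.47600368e+00, -1.19003542e-01]), 'joint_vel': array([ 0.00069571,  0.00031048, -0.00079889,  0.00022904, -0.002923  ,
       -0.001432  ]), 'joint_efforts': array([ 2.70554956e-04, -3.93670499e+01, -3.70175600e+01, -1.62778279e-04,
        6.93513779e-03, -6.06393527e-06]), 'tool_pos': array([6.24393042e-01, 8.58340413e-05, 2.38034814e-01]), 'tool_rot': array([-8.47260204e-04,  7.07109449e-01,  7.07103328e-01, -6.27254744e-04]), 'contact_force': array([-1.29474511,  0.38699   ,  0.09398571]), 'ft_torque': array([-0.01119396, -0.02287408, -0.04264843]), 'gripper_width': 0.9970489164291281}
scene {'fov_y': 42.99541430095822, 'cx': 320.30874733758134, 'cy': 236.1488237859691, 'R': array([[-0.76371386, -0.6453448 ,  0.0164691 ],
       [-0.46904437,  0.53718652, -0.70101927],
       [ 0.44355216, -0.54310287, -0.71295214]]), 't': array([0.45654823, 0.27536911, 1.15692645])}
side {'fov_y': 54.745379367324716, 'cx': 309.35541404214496, 'cy': 235.83731621394426, 'R': array([[ 0.94048425, -0.33935865, -0.01803016],
       [-0.23468622, -0.61019636, -0.756692  ],
       [ 0.24578804,  0.71588833, -0.65352286]]), 't': array([-0.50672053,  0.20736169,  0.70605966])}
wrist {'fov_y': 66.26164804543811, 'cx': 322.34295572822526, 'cy': 241.705609825665, 'R': array([[ 0.99999526,  0.00199674, -0.00234319],
       [ 0.00259249, -0.95666876,  0.2911669 ],
       [-0.00166028, -0.2911716 , -0.9566694 ]]), 't': array([-0.62311583, -0.03968985,  0.37870035])}
```

View pics/scene0.png

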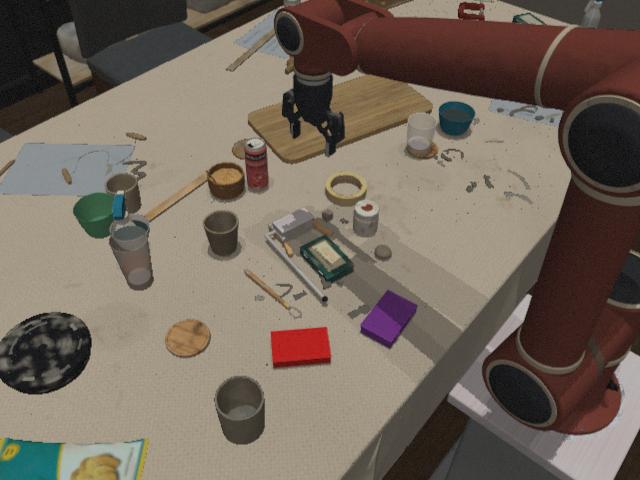

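View pics/side0.png

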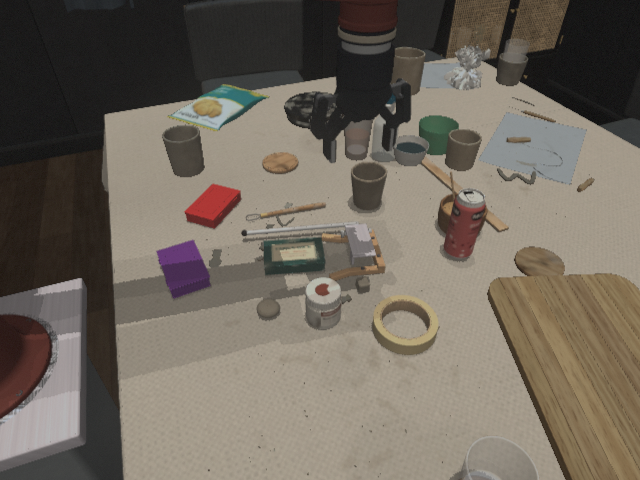

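View pics/wrist0.png

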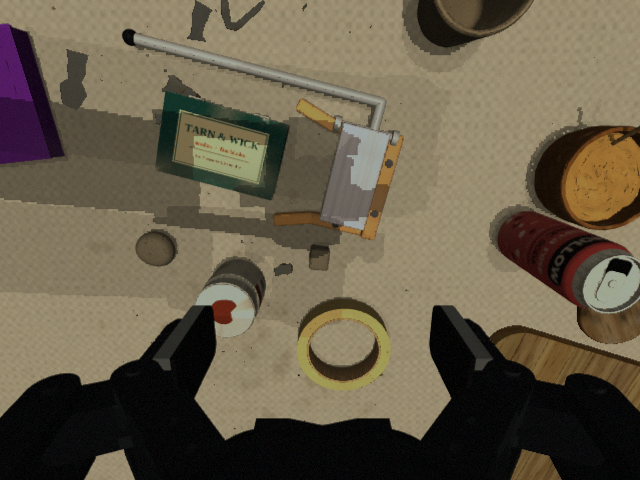

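The intended tin is the green "TARN & WICK" one (wrist pixel 222,145), lying before the keeper's mouth. The purple box (25,100 in wrist, 388,318 in scene) and the red box (300,347 in scene) are decoys. Next I'll enlarge the crop to confirm and to pick points.

Run:
```python
import cv2
im=cv2.imread("pics/wrist0.png")
c=im[10:290,100:450]
c=cv2.resize(c,None,fx=2.14,fy=2.14,interpolation=cv2.INTER_CUBIC)
cv2.imwrite("pics/w0c.png",c);print(c.shape)
```

```text
(599, 749, 3)
```

View pics/w0c.png

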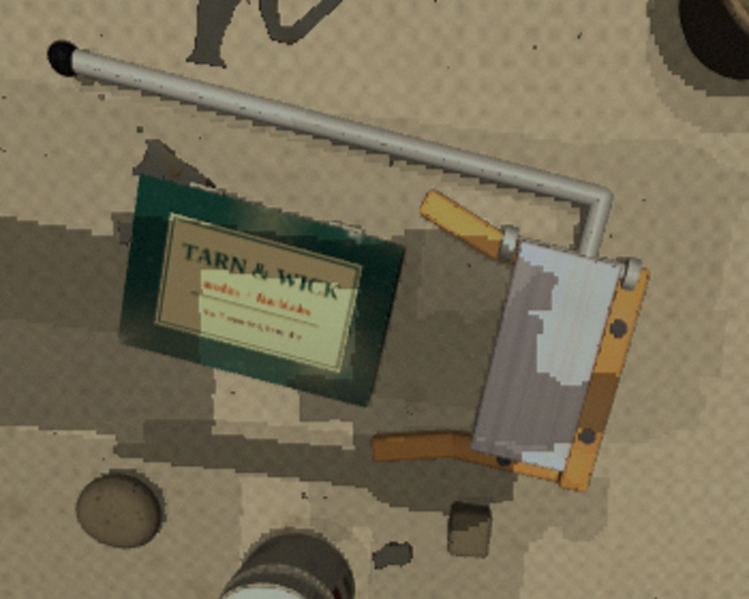

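```bash
cat > h.py <<'E'
import numpy as np, cv2
from plant import manip
def ray(c,uv,z):
    f=240/np.tan(np.radians(c["fov_y"]/2))
    d=np.array([(uv[0]-c["cx"])/f,(uv[1]-c["cy"])/f,1.]); R=np.array(c["R"]);C=-R.T@c["t"]; d=R.T@d
    return C+d*(z-C[2])/d[2]
def proj(c,X):
    f=240/np.tan(np.radians(c["fov_y"]/2)); p=np.array(c["R"])@X+c["t"]
    return np.array([f*p[0]/p[2]+c["cx"],f*p[1]/p[2]+c["cy"]])
E
python3 - <<'E'
from h import *
c=manip.get_calibration("wrist")
P=lambda a,b,z: ray(c,(a/2.14+100,b/2.14+10),z)[:2]
k=P(62,58,.018);e=P(600,197,.018);print("bar",k,e,np.linalg.norm(e-k)); 
d=(P(575,189,.0225)-P(90,65,.0225)); yaw=np.arctan2(d[1],d[0]);print("yaw",yaw)
X=np.array([np.cos(yaw),np.sin(yaw)]);Y=np.array([-X[1],X[0]])
# bar axis y=+75, bend outer axis at x=+30
O=e-X*.030-Y*.075
print("O from bar",O)
for n,(a,b,z) in dict(lipL=(520,238,.036),lipR=(472,448,.036),farL=(620,262,.036),stopR=(562,487,.02),stopR2=(586,490,.02),stopL2=(648,270,.02),leadL=(425,205,.012),leadLtip=(432,190,.012),leadRtip=(373,448,.012),knob=(62,58,.018),ring1=(510,243,.018),
  t1=(137,175,.025),t2=(404,244,.025),t3=(370,406,.025),t4=(120,342,.025),lab=(257,294,.025),
  clay=(119,510,.008),cube=(470,535,.01)).items():
    p=P(a,b,z); print(n,p.round(4),"K",np.round([(p-O)@X*1e3,(p-O)@Y*1e3],1))
E
```

```text
bar [0.45617302 0.14968371] [0.67550787 0.09758639] 0.22543714140218643
yaw -0.230745059687743
O from bar [0.62915026 0.03143526]
lipL [0.6411 0.0807] K [ 0.4 50.7]
lipR [ 0.6217 -0.007 ] K [  1.5 -39.1]
farL [0.6823 0.0714] K [42.6 51.1]
stopR [ 0.6636 -0.0294] K [ 47.4 -51.3]
stopR2 [ 0.6748 -0.0308] K [ 58.7 -50.1]
stopL2 [0.6973 0.068 ] K [58.  51.2]
leadL [0.6012 0.0946] K [-41.6  55.1]
leadLtip [0.6043 0.1007] K [-40.   61.7]
leadRtip [ 0.5749 -0.0128] K [-42.6 -55.5]
knob [0.4562 0.1497] K [-195.4   75.6]
ring1 [0.6378 0.079 ] K [-2.5 48.3]
t1 [0.4838 0.1052] K [-158.3   38.6]
t2 [0.5929 0.0784] K [-46.   37.5]
t3 [0.5761 0.0095] K [-46.7 -33.5]
t4 [0.4681 0.0375] K [-158.2  -31. ]
lab [0.5294 0.0579] K [-103.1    3. ]
clay [ 0.4495 -0.0451] K [-157.4 -115.6]
cube [ 0.6205 -0.0568] K [ 11.8 -87.9]
```

Run:
```python
from h import *
im=[cv2.imread(f"pics/{n}0.png") for n in("scene","side")]
a=cv2.resize(im[0][200:350,200:420],None,fx=3.4,fy=3.4,interpolation=cv2.INTER_CUBIC);cv2.imwrite("pics/s0c.png",a)
b=cv2.resize(im[1][140:340,220:460],None,fx=3,fy=3,interpolation=cv2.INTER_CUBIC);cv2.imwrite("pics/d0c.png",b)
yaw=-.231;X=np.array([np.cos(yaw),np.sin(yaw)]);Y=np.array([-X[1],X[0]]);O=np.array([.6292,.0314])
for n,pts in dict(scene=[(247,271),(297,314),(270,291),(222,254)],side=[(247,218),(325,207),(368,208)]).items():
    c=manip.get_calibration(n)
    for p in pts:
        q=ray(c,p,.005)[:2]-O;print(n,p,(q@X*1e3).round(),(q@Y*1e3).round())
```

```text
scene (247, 271) -25.0 163.0
scene (297, 314) -185.0 142.0
scene (270, 291) -102.0 153.0
scene (222, 254) 50.0 182.0
side (247, 218) -190.0 140.0
side (325, 207) -23.0 155.0
side (368, 208) 67.0 139.0
```

View pics/d0c.png

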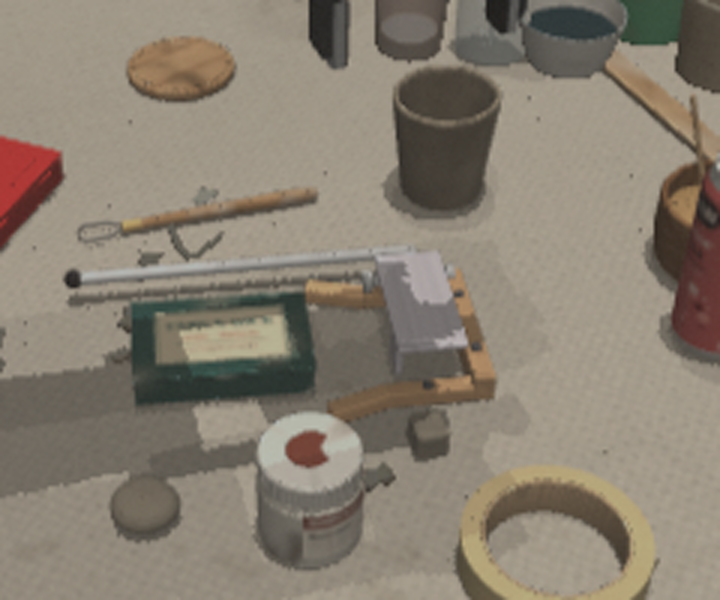

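Request:
{"name": "step_arm", "arguments": {
  "deltas": [
    [0.03,-0.04,0.02,0,0,0.15,-0.365],
    [0.06,-0.08,0.05,0,0,0.3,-0.365],
    [0.09,-0.12,0.08,0,0,0.45,-0.365],
    [0.107,-0.156,0.1,0,0,0.6,-0.365],
    [0.107,-0.156,0.118,0,0,0.75,-0.365],
    [0.107,-0.156,0.118,0,0,0.9,-0.365],
    [0.107,-0.156,0.118,0,0,1.05,-0.365],
    [0.107,-0.156,0.118,0,0,1.2,-0.365],
    [0.107,-0.156,0.118,0,0,1.35,-0.365],
    [0.107,-0.156,0.118,0,0,1.5,-0.365],
    [0.107,-0.156,0.118,0,0,1.65,-0.365],
    [0.107,-0.156,0.118,0,0,1.8,-0.365],
    [0.107,-0.156,0.118,0,0,1.801,-0.365],
    [0.107,-0.156,0.118,0,0,1.801,-0.365]
  ]
}}

```text
time: 1.55
tool_pos: [0.4688, 0.107, 0.1211]
tool_rot: [0.0, 0.994, -0.113, -0.0]
contact_force: [-0.1, 0.9, 0.8]
gripper_width: 0.685
```

```bash
cat >> h.py <<'E'
yaw=-.231;X=np.array([np.cos(yaw),np.sin(yaw)]);Y=np.array([-X[1],X[0]]);O=np.array([.6292,.0314])
def K(p): q=np.array(p)[:2]-O; return (q@X*1e3).round(1),(q@Y*1e3).round(1)
def rep():
    from scipy.spatial.transform import Rotation as Ro
    s=manip.state(); w,x,y,z=s["tool_rot"]; M=Ro.from_quat([x,y,z,w]).as_matrix()
    print("t",round(s["time"],2),"K",K(s["tool_pos"]),"z",s["tool_pos"][2].round(4),"toolx yaw-kyaw",round(np.arctan2(M[1,0],M[0,0])-yaw,4),"toolz",M[:,2].round(4),"F",s["contact_force"].round(2),"w",round(s["gripper_width"],3),"j",s["joint_pos"].round(2))
def shot(n,name):
    cv2.imwrite(f"pics/{name}.png",manip.grab_frame(n)[:,:,::-1])
E
python3 - <<'E'
from h import *
rep();shot("wrist","w1");shot("side","d1")
E
```

```text
t 1.55 K (np.float64(-173.4), np.float64(36.9)) z 0.1211 toolx yaw-kyaw 0.0039 toolz [-3.e-04 -0.e+00 -1.e+00] F [-0.07  0.86  0.8 ] w 0.685 j [ 0.07 -0.2   2.05  0.    1.29  1.87]
```

View pics/w1.png

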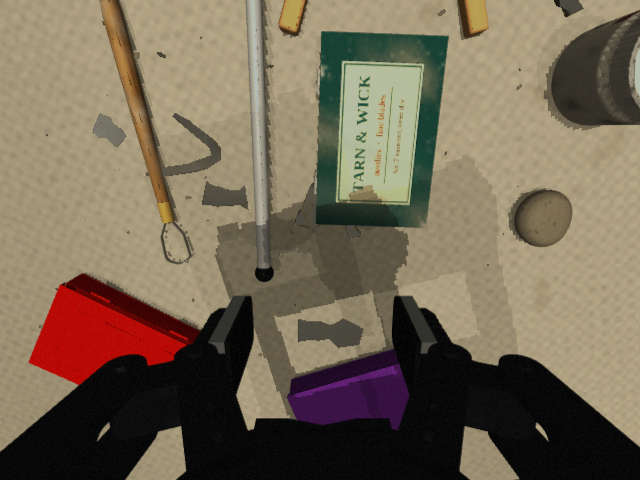

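View pics/d1.png

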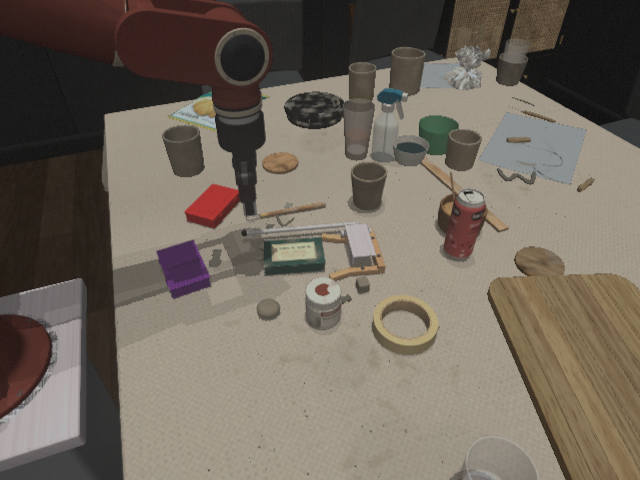

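Run:
```python
from h import *
c=manip.get_calibration("wrist")
for n,(u,v,z) in dict(knob=(264,273,.018),bar0=(262,240,.0225),bar1=(253,5,.0225),t1=(316,223,.025),t2=(426,228,.025),t3=(448,36,.025),t4=(321,31,.025),redtop=(85,275,.025),redR=(205,335,.025),purL=(290,395,.025),purR=(400,352,.025),leadL=(288,33,.012),
   leadR=(480,36,.012)).items():
    p=ray(c,(u,v),z);print(n,K(p))
for z in(.100,.107,.113,.12):
    for q in((233,297),(252,297),(393,297),(413,297)): print(z,q,K(ray(c,q,z)))
```

```text
knob (np.float64(-195.0), np.float64(76.1))
bar0 (np.float64(-169.8), np.float64(75.7))
bar1 (np.float64(-34.0), np.float64(74.8))
t1 (np.float64(-157.5), np.float64(39.9))
t2 (np.float64(-160.5), np.float64(-31.3))
t3 (np.float64(-49.4), np.float64(-34.0))
t4 (np.float64(-47.2), np.float64(37.1))
redtop (np.float64(-194.2), np.float64(195.4))
redR (np.float64(-239.6), np.float64(118.7))
purL (np.float64(-290.3), np.float64(59.5))
purR (np.float64(-252.9), np.float64(-20.6))
leadL (np.float64(-45.4), np.float64(56.6))
leadR (np.float64(-46.4), np.float64(-56.9))
0.1 (233, 297) (np.float64(-174.2), np.float64(77.2))
0.1 (252, 297) (np.float64(-174.1), np.float64(68.4))
0.1 (393, 297) (np.float64(-173.8), np.float64(3.1))
0.1 (413, 297) (np.float64(-173.8), np.float64(-6.1))
0.107 (233, 297) (np.float64(-170.8), np.float64(75.3))
0.107 (252, 297) (np.float64(-170.8), np.float64(66.9))
0.107 (393, 297) (np.float64(-170.5), np.float64(4.6))
0.107 (413, 297) (np.float64(-170.4), np.float64(-4.2))
0.113 (233, 297) (np.float64(-167.9), np.float64(73.7))
0.113 (252, 297) (np.float64(-167.9), np.float64(65.7))
0.113 (393, 297) (np.float64(-167.6), np.float64(5.9))
0.113 (413, 297) (np.float64(-167.6), np.float64(-2.6))
0.12 (233, 297) (np.float64(-164.6), np.float64(71.9))
0.12 (252, 297) (np.float64(-164.6), np.float64(64.2))
0.12 (393, 297) (np.float64(-164.3), np.float64(7.4))
0.12 (413, 297) (np.float64(-164.3), np.float64(-0.7))
```

Request:
{"name": "step_arm", "arguments": {
  "deltas": [
    [-0.004,-0.001,0.02,0,0,0.004,-0.46],
    [-0.004,-0.001,0.045,0,0,0.004,-0.46],
    [-0.004,-0.001,0.065,0,0,0.004,-0.46],
    [-0.004,-0.001,0.081,0,0,0.004,-0.46],
    [-0.004,-0.001,0.081,0,0,0.004,-0.46],
    [-0.004,-0.001,0.081,0,0,0.004,-0.46]
  ]
}}

```text
time: 2.25
tool_pos: [0.4653, 0.1089, 0.0404]
tool_rot: [0.0, 0.993, -0.116, -0.0]
contact_force: [0.7, 0.2, 0.8]
gripper_width: 0.728
```

Run:
```python
from h import *
rep();shot("wrist","w2");shot("side","d2")
a=cv2.imread("pics/d2.png")[150:320,180:420];cv2.imwrite("pics/d2c.png",cv2.resize(a,None,fx=3.3,fy=3.3,interpolation=cv2.INTER_CUBIC))
```

```text
t 2.25 K (np.float64(-177.3), np.float64(37.9)) z 0.0404 toolx yaw-kyaw -0.0023 toolz [-3.e-04 -1.e-04 -1.e+00] F [0.7  0.17 0.78] w 0.728 j [ 0.07 -0.08  2.1  -0.    1.12  1.88]
```

View pics/w2.png

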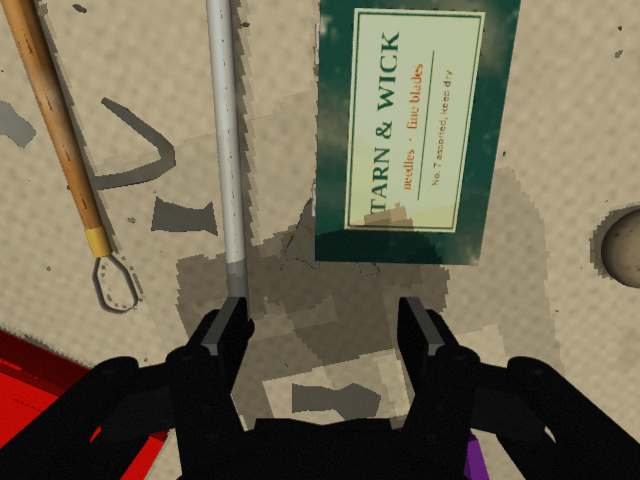

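View pics/d2c.png

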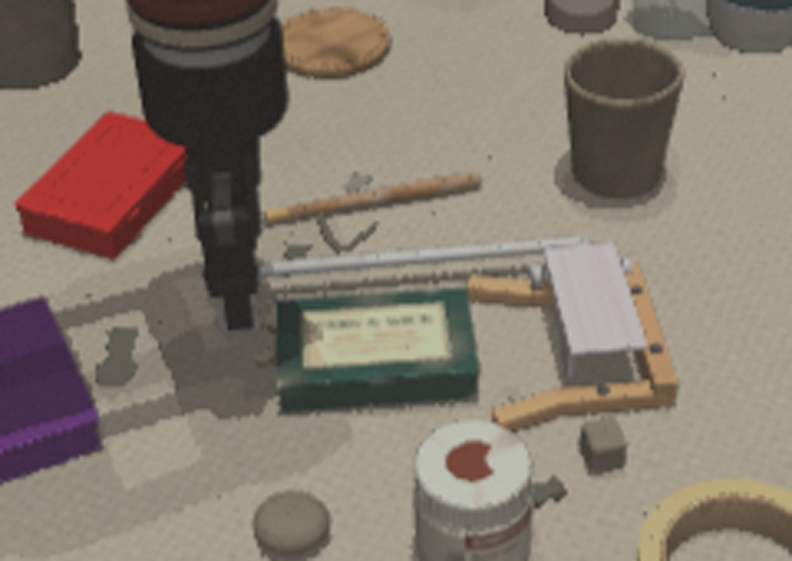

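Run:
```python
from h import *
c=manip.get_calibration("wrist")
for z in(.030,.034,.038):
    for q in((229,297),(246,297),(400,297),(420,297)): print(z,q,K(ray(c,q,z)))
print(K(ray(c,(316,261),.025)),K(ray(c,(478,265),.025)),K(ray(c,(316,261),.0)),K(ray(c,(230,240),.0225)),K(ray(c,(250,325),.018)))
```

```text
0.03 (229, 297) (np.float64(-172.3), np.float64(77.7))
0.03 (246, 297) (np.float64(-172.3), np.float64(70.3))
0.03 (400, 297) (np.float64(-172.3), np.float64(3.4))
0.03 (420, 297) (np.float64(-172.3), np.float64(-5.2))
0.034 (229, 297) (np.float64(-170.4), np.float64(76.6))
0.034 (246, 297) (np.float64(-170.4), np.float64(69.4))
0.034 (400, 297) (np.float64(-170.4), np.float64(4.4))
0.034 (420, 297) (np.float64(-170.5), np.float64(-4.1))
0.038 (229, 297) (np.float64(-168.5), np.float64(75.5))
0.038 (246, 297) (np.float64(-168.5), np.float64(68.5))
0.038 (400, 297) (np.float64(-168.5), np.float64(5.3))
0.038 (420, 297) (np.float64(-168.6), np.float64(-2.9))
(np.float64(-157.5), np.float64(39.9)) (np.float64(-159.4), np.float64(-30.9)) (np.float64(-166.5), np.float64(40.4)) (np.float64(-148.7), np.float64(77.3)) (np.float64(-192.7), np.float64(72.0))
```

Request:
{"name": "step_arm", "arguments": {
  "deltas": [
    [0.004,-0.0005,0,0,0,0.002,-0.53],
    [0.004,-0.0005,0.0,0,0,0.002,-0.53],
    [0.004,-0.0005,0.008,0,0,0.002,-0.53],
    [0.004,-0.0005,0.014,0,0,0.002,-0.53],
    [0.004,-0.0005,0.018,0,0,0.002,-0.53],
    [0.004,-0.0005,0.02,0,0,0.002,-0.53],
    [0.004,-0.0005,0.02,0,0,0.002,-0.53]
  ]
}}

```text
time: 3.05
tool_pos: [0.469, 0.1087, 0.0201]
tool_rot: [-0.0, 0.993, -0.118, -0.001]
contact_force: [-3.2, 1.6, 3.3]
gripper_width: 0.764
```

```bash
cat >> h.py <<'E'
def look(i):
    rep();shot("wrist",f"w{i}");shot("side",f"d{i}")
    a=cv2.resize(cv2.imread(f"pics/d{i}.png")[185:305,215:405],None,fx=4,fy=4,interpolation=cv2.INTER_CUBIC)
    cv2.imwrite(f"pics/d{i}c.png",a)
E
python3 -c "
from h import *
look(3)"
```

```text
t 3.05 K (np.float64(-173.6), np.float64(38.5)) z 0.0201 toolx yaw-kyaw -0.0051 toolz [-1.e-03  4.e-04 -1.e+00] F [-3.16  1.57  3.31] w 0.764 j [ 0.07 -0.04  2.1   0.    1.08  1.88]
```

View pics/w3.png

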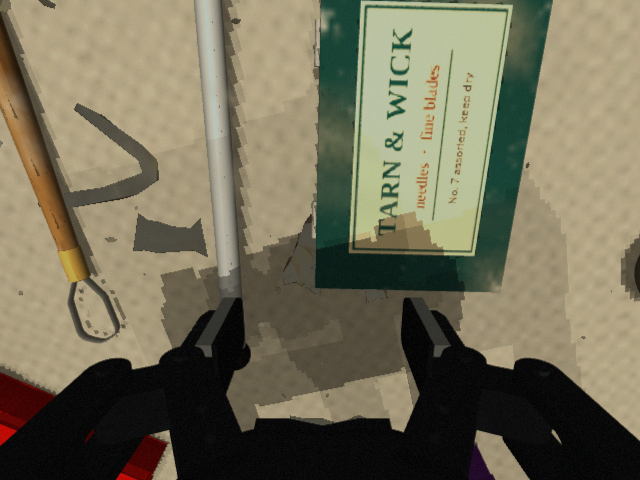

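View pics/d3c.png

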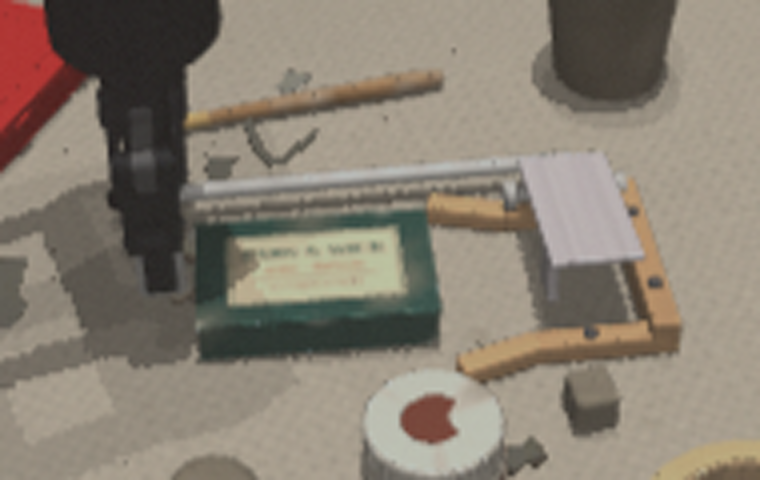

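Request:
{"name": "step_arm", "arguments": {
  "deltas": [
    [0,0,0.002,0,0,0,-0.53],
    [0,0,0.004,0,0,0,-0.53],
    [0,0,0.005,0,0,0,-0.53],
    [0,0,0.005,0,0,0,-0.53]
  ]
}}

```text
time: 3.55
tool_pos: [0.4695, 0.1083, 0.0154]
tool_rot: [0.0, 0.993, -0.118, 0.0]
contact_force: [-0.5, 0.3, 5.6]
gripper_width: 0.77
```

```bash
python3 -c "
from h import *
look(4)"
```

```text
t 3.55 K (np.float64(-173.1), np.float64(38.3)) z 0.0154 toolx yaw-kyaw -0.0052 toolz [ 3.e-04 -3.e-04 -1.e+00] F [-0.54  0.31  5.6 ] w 0.77 j [ 0.07 -0.03  2.1  -0.    1.07  1.88]
```

View pics/w4.png

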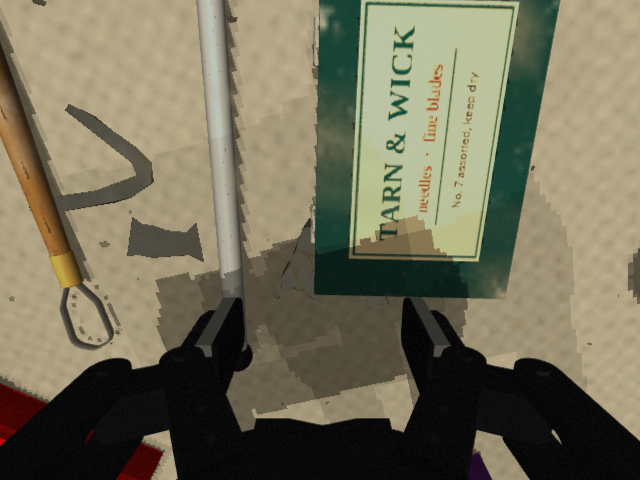

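View pics/d4c.png

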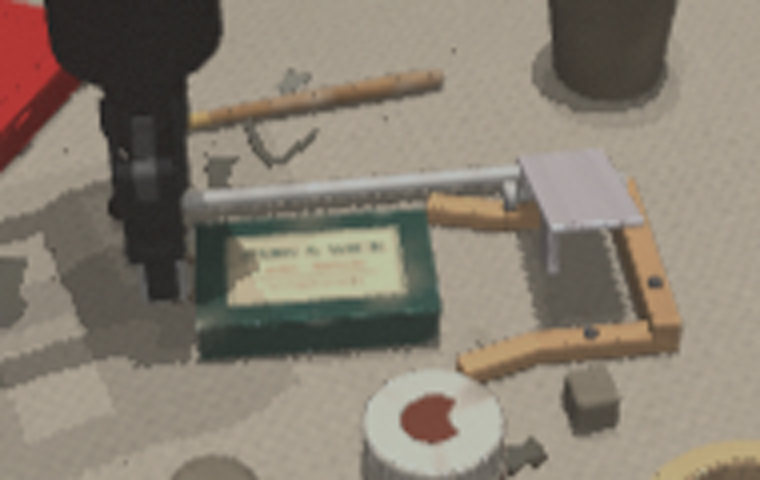

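```bash
cat >> h.py <<'E'
def flapproj(c,th,x,ry,rz):
    y=.048+ry*np.cos(th)+rz*np.sin(th); z=.018-ry*np.sin(th)+rz*np.cos(th)
    p=O+X*x+Y*y; return proj(c,np.array([p[0],p[1],z])).round(1)
E
python3 -c "
from h import *
for n in('side',):
  c=manip.get_calibration(n)
  for th in(0,.3,.35,.4,.45,.48): print(n,th,flapproj(c,th,.043,-.088,.018),flapproj(c,th,.0,-.072,-.007))
"
```

```text
side 0 [376.7 255.5] [350.9 261.6]
side 0.3 [376.7 241.7] [351.3 252.7]
side 0.35 [376.5 239.2] [351.3 250.9]
side 0.4 [376.4 236.7] [351.3 249.2]
side 0.45 [376.2 234.2] [351.2 247.3]
side 0.48 [376.1 232.7] [351.2 246.2]
```

Request:
{"name": "step_arm", "arguments": {
  "deltas": [
    [0,0,0.0015,0,0,0,-0.53],
    [0,0,0.003,0,0,0,-0.53],
    [0,0,0.003,0,0,0,-0.53],
    [0,0,0.003,0,0,0,-0.53],
    [0.002,0,0.003,0,0,0,-0.53],
    [0.005,0,0.003,0,0,0,-0.53],
    [0.008,0,0.003,0,0,0,-0.53],
    [0.012,0,0.003,0,0,0,-0.53],
    [0.016,0,0.003,0,0,0,-0.53],
    [0.02,0,0.003,0,0,0,-0.53],
    [0.02,0,0.003,0,0,0,-0.53],
    [0.02,0,0.003,0,0,0,-0.53]
  ]
}}

```text
time: 4.85
tool_pos: [0.4882, 0.104, 0.0122]
tool_rot: [-0.0, 0.993, -0.118, -0.001]
contact_force: [-2.6, 0.8, 5.2]
gripper_width: 0.764
```

```bash
python3 -c "
from h import *
look(5)"
```

```text
t 4.85 K (np.float64(-153.8), np.float64(38.3)) z 0.0122 toolx yaw-kyaw -0.0052 toolz [-1.6e-03  4.0e-04 -1.0e+00] F [-2.59  0.78  5.2 ] w 0.764 j [0.06 0.02 2.06 0.   1.06 1.87]
```

View pics/w5.png

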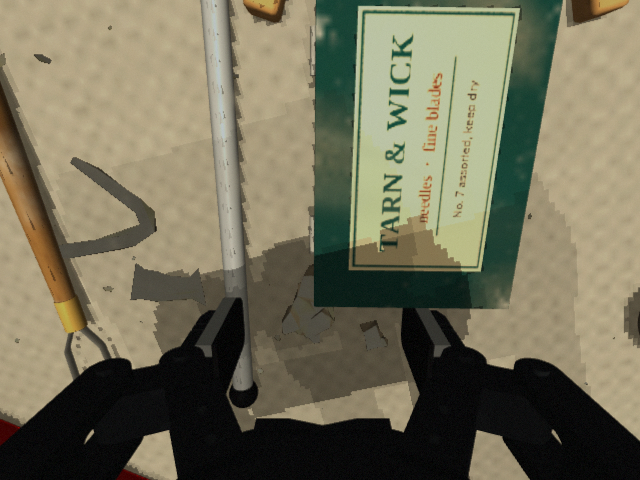

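View pics/d5c.png

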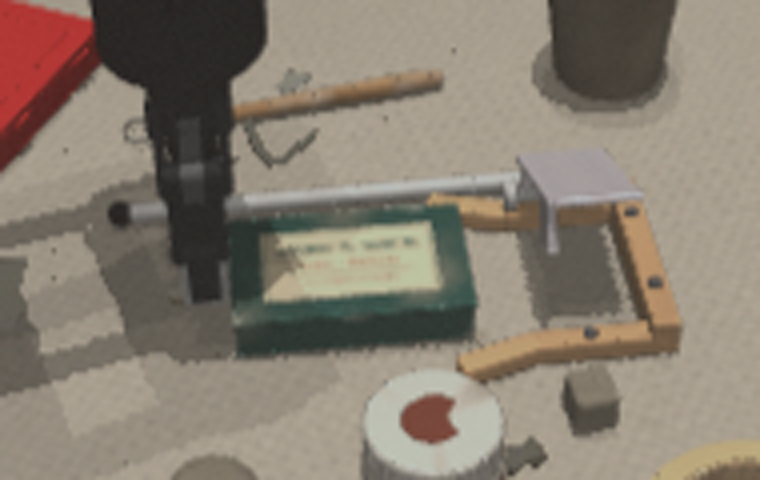

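Request:
{"name": "step_arm", "arguments": {
  "deltas": [
    [0.003,0,0,0,0,0,-0.53],
    [0.007,0,0,0,0,0,-0.53],
    [0.011,0,0,0,0,0,-0.53],
    [0.015,0,0,0,0,0,-0.53],
    [0.019,0,0,0,0,0,-0.53],
    [0.023,0,0,0,0,0,-0.53],
    [0.027,0,0,0,0,0,-0.53],
    [0.031,0,0,0,0,0,-0.53],
    [0.035,0,0,0,0,0,-0.53],
    [0.038,0,0,0,0,0,-0.53],
    [0.04,0,0,0,0,0,-0.53],
    [0.04,0,0,0,0,0,-0.53]
  ]
}}

```text
time: 6.15
tool_pos: [0.5268, 0.0946, 0.0121]
tool_rot: [-0.0, 0.993, -0.118, -0.001]
contact_force: [-3.5, 0.3, 7.1]
gripper_width: 0.769
```

```bash
python3 -c "
from h import *
look(6)"
```

```text
t 6.15 K (np.float64(-114.2), np.float64(38.1)) z 0.0121 toolx yaw-kyaw -0.0054 toolz [-2.6e-03  5.0e-04 -1.0e+00] F [-3.48  0.34  7.05] w 0.769 j [0.04 0.1  1.97 0.   1.07 1.85]
```

View pics/w6.png

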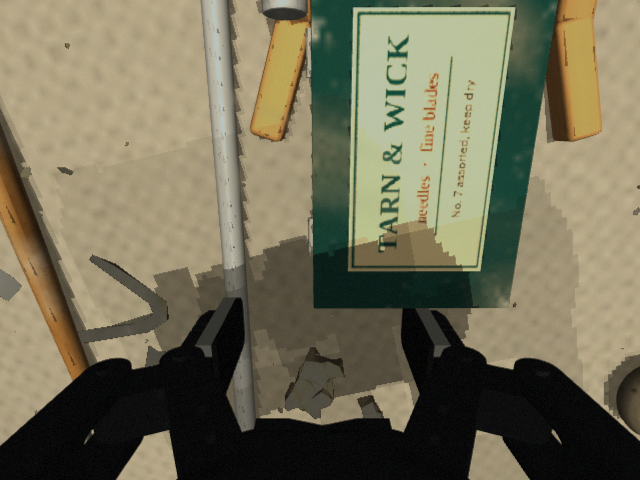

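View pics/d6c.png

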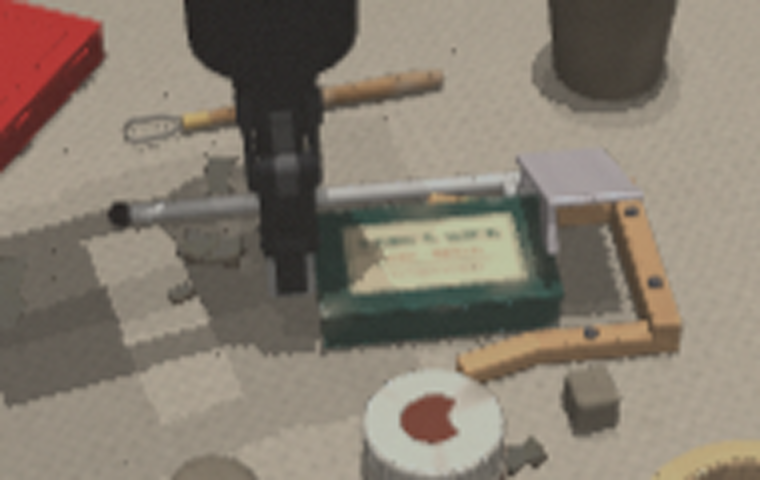

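Request:
{"name": "step_arm", "arguments": {
  "deltas": [
    [0.003,0,0,0,0,0,-0.53],
    [0.007,0,0,0,0,0,-0.53],
    [0.011,0,0,0,0,0,-0.53],
    [0.015,0,0,0,0,0,-0.53],
    [0.019,0,0,0,0,0,-0.53],
    [0.023,0,0,0,0,0,-0.53],
    [0.026,0,0,0,0,0,-0.53],
    [0.029,0,0,0,0,0,-0.53],
    [0.032,0,0,0,0,0,-0.53],
    [0.034,0,0,0,0,0,-0.53],
    [0.034,0,0,0,0,0,-0.53]
  ]
}}

```text
time: 7.35
tool_pos: [0.5598, 0.0867, 0.0121]
tool_rot: [-0.0, 0.993, -0.118, -0.001]
contact_force: [-3.9, 0.9, 6.8]
gripper_width: 0.769
```

```bash
python3 -c "
from h import *
look(7)"
```

```text
t 7.35 K (np.float64(-80.2), np.float64(37.9)) z 0.0121 toolx yaw-kyaw -0.0054 toolz [-2.8e-03  5.0e-04 -1.0e+00] F [-3.88  0.92  6.75] w 0.769 j [0.02 0.17 1.9  0.   1.08 1.83]
```

View pics/w7.png

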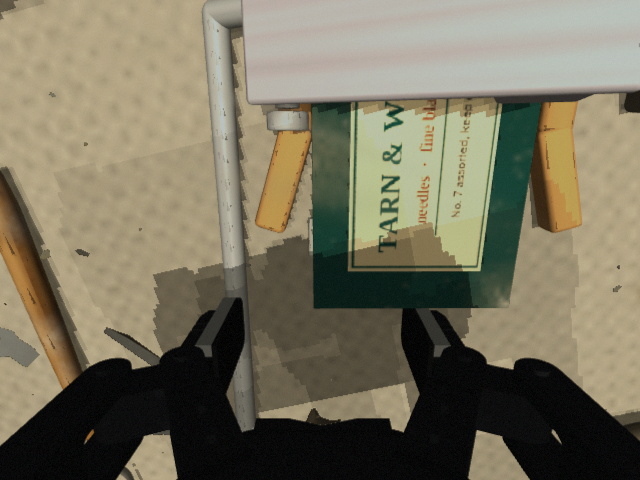

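View pics/d7c.png

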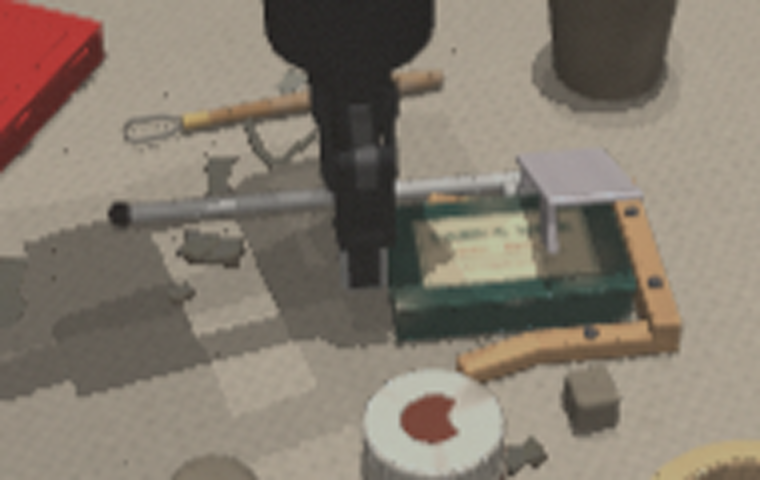

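```bash
python3 -c "
from h import *
c=manip.get_calibration('wrist')
for p in((314,307),(509,307)): print(K(ray(c,p,.025)))
"
```

```text
(np.float64(-68.5), np.float64(39.9))
(np.float64(-68.8), np.float64(-31.2))
```

Request:
{"name": "step_arm", "arguments": {
  "deltas": [
    [0.001,0,0,0,0,0,-0.53],
    [0.002,0,0,0,0,0,-0.53],
    [0.003,0,0,0,0,0,-0.53],
    [0.003,0,0,0,0,0,-0.53],
    [0.003,0,0,0,0,0,-0.53]
  ]
}}

```text
time: 7.95
tool_pos: [0.5622, 0.0861, 0.0121]
tool_rot: [-0.0, 0.993, -0.118, -0.002]
contact_force: [-6.2, 1.3, 6.7]
gripper_width: 0.764
```

```bash
python3 -c "
from h import *
look(8)"
```

```text
t 7.95 K (np.float64(-77.7), np.float64(37.9)) z 0.0121 toolx yaw-kyaw -0.0055 toolz [-3.7e-03  6.0e-04 -1.0e+00] F [-6.2   1.26  6.74] w 0.764 j [0.02 0.17 1.89 0.   1.08 1.83]
```

View pics/w8.png

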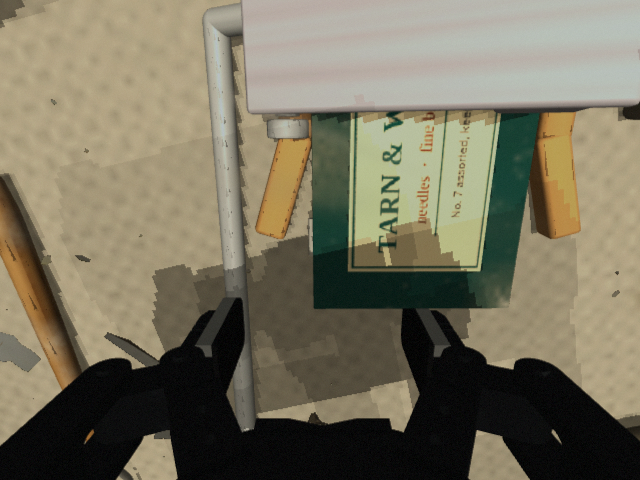

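View pics/d8c.png

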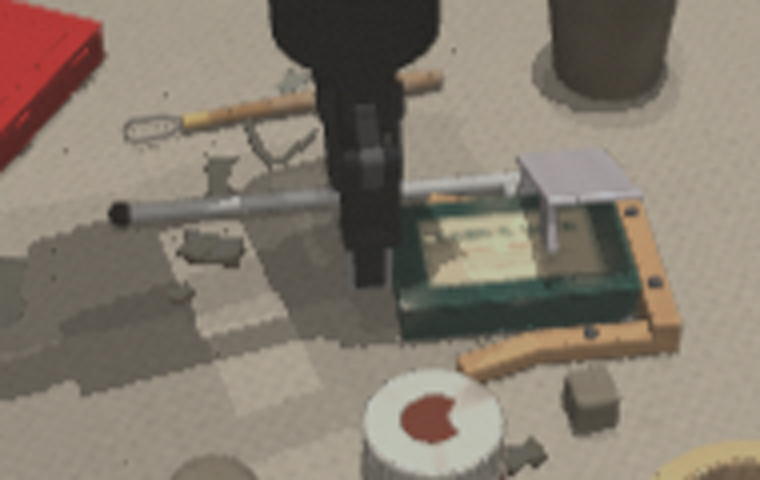

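Request:
{"name": "step_arm", "arguments": {
  "deltas": [
    [0.001,0,0,0,0,0,-0.53],
    [0.002,0,0,0,0,0,-0.53],
    [0.003,0,0,0,0,0,-0.53],
    [0.003,0,0,0,0,0,-0.53]
  ]
}}

```text
time: 8.45
tool_pos: [0.5625, 0.086, 0.0118]
tool_rot: [-0.0, 0.993, -0.118, -0.006]
contact_force: [-15.5, 3.0, 15.7]
gripper_width: 0.769
```

```bash
python3 -c "
from h import *
rep()"
```

```text
t 8.45 K (np.float64(-77.4), np.float64(37.8)) z 0.0118 toolx yaw-kyaw -0.0062 toolz [-0.0111  0.0015 -0.9999] F [-15.48   2.96  15.74] w 0.769 j [0.02 0.18 1.89 0.   1.09 1.83]
```

Request:
{"name": "step_arm", "arguments": {
  "deltas": [
    [-0.003,0,0,0,0,0,-0.53],
    [-0.006,0,0,0,0,0,-0.53],
    [-0.01,0,0,0,0,0,-0.53],
    [-0.01,0,0,0,0,0,-0.53],
    [-0.01,0,-0.002,0,0,0,-0.53],
    [-0.01,0,-0.004,0,0,0,-0.53],
    [-0.01,0,-0.006,0,0,0,-0.53],
    [-0.01,0,-0.008,0,0,0,-0.53],
    [-0.01,0,-0.012,0,0,0,-0.53],
    [-0.012,0,-0.02,0,0,0,-0.53],
    [-0.02,0,-0.04,0,0,0,-0.53],
    [-0.03,0,-0.07,0,0,0,-0.53],
    [-0.04,0,-0.11,0,0,0,-0.53],
    [-0.05,0,-0.14,0,0,0,-0.53],
    [-0.05,0,-0.14,0,0,0,-0.53]
  ]
}}

```text
time: 9.95
tool_pos: [0.52, 0.0972, 0.1582]
tool_rot: [-0.001, 0.993, -0.118, 0.005]
contact_force: [0.2, -0.2, 0.8]
gripper_width: 0.767
```

```bash
python3 -c "
from h import *
look(9)
c=manip.get_calibration('side')
for th in(.17,.2,.23,.26,.29): print(th,flapproj(c,th,.043,-.088,.018),flapproj(c,th,.0,-.072,-.007))"
```

```text
t 9.95 K (np.float64(-121.3), np.float64(39.0)) z 0.1582 toolx yaw-kyaw -0.0046 toolz [ 9.3e-03  4.0e-04 -1.0e+00] F [ 0.24 -0.23  0.82] w 0.767 j [ 0.04 -0.12  1.92 -0.    1.33  1.85]
0.17 [376.8 247.9] [351.2 256.9]
0.2 [376.8 246.5] [351.2 255.9]
0.23 [376.8 245.1] [351.3 255. ]
0.26 [376.7 243.6] [351.3 254. ]
0.29 [376.7 242.1] [351.3 253. ]
```

View pics/w9.png

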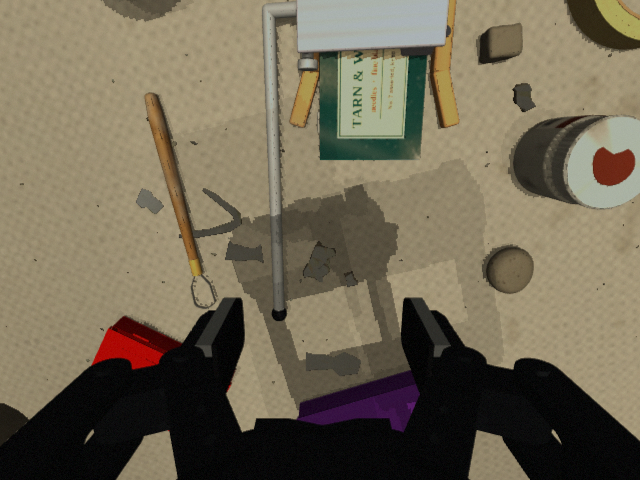

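View pics/d9c.png

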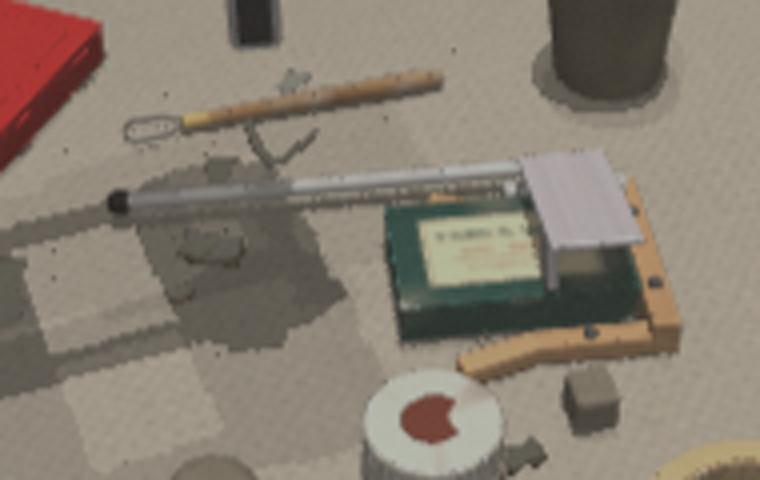

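```bash
python3 -c "
from h import *
c=manip.get_calibration('wrist')
for p in((320,159),(419,160)): print(K(ray(c,p,.025)))
rep()
print(manip.job_done())
"
```

```text
(np.float64(-69.0), np.float64(38.6))
(np.float64(-69.9), np.float64(-30.6))
t 10.05 K (np.float64(-123.2), np.float64(38.2)) z 0.1533 toolx yaw-kyaw -0.005 toolz [ 1.8e-03 -1.0e-04 -1.0e+00] F [ 0.52 -0.16 -0.2 ] w 0.764 j [ 0.04 -0.11  1.92 -0.    1.33  1.85]
the job is handed in; nothing more can be done
None
```

The tin is home in the keeper with the flap's lip clamped on it, and the job was handed in at about 10 s of the 40 s allowed. The robot reported no verdict.

I pressed the bar down with the left fingertip, which opened the flap to about 0.45 rad by the side view. With the right fingertip I slid the green tin in until it stalled against the back stop at about 15 N, with the bar still held down. I then backed off 10 mm, let the bar up and withdrew upward.

**Last checks:**
- **Flap:** it reads about 0.20 to 0.22 rad in the side view, so the lip is resting on the tin (nominal 0.23, allowed 0.17 to 0.29).
- **Tin:** its rear end measured 69 to 70 mm before the lip, against 67 mm nominal. That is 2 to 3 mm short, inside the 6 mm limit and close to the camera's error. It looks flat and is aligned with the lane to about 0.01 rad.
- **Robot:** it is clear of everything, with contact force near zero.
- **Bystanders:** none in view had visibly moved. I checked this by eye and did not measure it.

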